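# Set sprung tweezers to the size gauge on a shoemaker's bench

### The job

The size gauge has fallen over on the shoemaker's bench: stand it upright on its square foot and let go of it. Then pick up the sprung tweezers with the red grips, squeeze them until the gap between the tips is as wide as the green dot on top of the gauge (14 mm), and hold the tips just above that dot, one on each side of it, without touching the gauge or ever closing the tips on each other. Hold the gap steady there for two seconds and finish still holding it; leave the jar, the tape roll and the tack tin where they are.

Things in the scene. Friction and masses are not known exactly. Their poses are not given: they have to be found in the camera images.
- gauge: Size gauge, 0.36 kg, 80 mm tall: heavy dark steel foot 56 x 56 x 16 mm (centre of mass about 13 mm above its underside) with a blue round post, 30 mm in diameter, whose top 6 mm is white. Origin: centre of the foot's underside; z along the post to its top. It starts lying on an edge of the foot and the post's top rim, z about 11.5 degrees below level.
- gauge_grip (a point): Point on the axis of the gauge's post, 62 mm from the foot's underside; 18 mm above the bench while the gauge lies. Pinched lightly (about 6 N) here across the post and lifted, the gauge swings nearly upright by its own weight.
- gauge_dot (a point): Centre of the green dot, 14 mm in diameter, on the flat white top (30 mm in diameter) of the gauge, 80 mm along z from the foot's underside.
- tweezers: Sprung steel tweezers, 0.09 kg, lying so that they close sideways: 150 mm long, 16 mm high, arms joined at the rear (110 mm behind the origin), a red grip 36 mm long, 18 mm high outside each arm. Origin: on the underside midway between the grips; x to the tips (40 mm ahead), y the closing direction, z up. Free: 36 mm over the grips, tips 31.5 mm apart.
- tweezers_hinge (a point): Hinge of the tweezers' arms, at their underside, 85 mm behind their origin. The arms spring open. Squeezed to 24 mm over the middle of the grips, their outsides are parallel and the tip gap is 14 mm; each mm more or less over the grips changes the gap by 1.47 mm. Each grip needs about 2.5 N to start moving and 7 N at the 14 mm gap.
- tip_left (a point): Inner face of the tip of the tweezers' left (+y) arm, at mid height (8 mm above the tweezers' underside). The tip gap is the distance between tip_left and tip_right.
- tip_right (a point): Inner face of the tip of the tweezers' right (-y) arm, at mid height.
- jar: Closed amber jar, 54 mm in diameter, 70 mm tall; a bystander. Origin: centre of its underside.
- tape: Roll of tape lying flat, 90 mm across, 22 mm high; a bystander. Origin: centre of its underside.
- tack_tin: Small open dark tin, 60 x 85 x 20 mm; a bystander. Origin: centre of its underside.
Things that resemble listed ones, but are neither listed nor needed, are in the scene too. What is shaped like the gauge but yellow is not meant. There is more than one size of the tweezers; the job needs the smaller.

How it is judged:
By the outcome, as a careful person would: the job done as asked, in the order asked, and still so for the second after the job is handed in, while the arm keeps its last pose, push and grip.
It also fails if it takes over 67 s, if anything falls off the work surface, if the arm or the gripper's body presses on something with over 40 N, if the wrist force passes 120 N, or if a joint passes its speed limit or range.

### The arm

A 6-joint arm with a two-finger parallel gripper is mounted at the origin on the work surface. World frame = base frame: x ahead of the robot, y to its left, z up, the work surface at z = 0. Lengths are in m, angles in rad, forces in N, time in s.
With the tool pointing down it reaches from about 0.35 to 0.775 m from the base axis. Payload 7.3 kg.
Tool frame: the origin (TCP) lies at the centre of the arm's flange, where the gripper is bolted on; the fingertips stand 178 mm ahead of it and the grasp point (between the pads) lies 159 mm ahead of it (tip_extent is the distance from the TCP to the fingertips, in m); z points along the fingers, y is the line along which they close (so a half turn about z gives the same grasp; the last joint's range is limited). The gripper opens to 92 mm and grips with 3 to 60 N. Pads are 19 mm wide; open, the fingers measure 130 mm over their backs; the gripper's body (75 mm by 190 mm) begins 47 mm behind the grasp point.
Start: joints at [1.013, 0.342, 1.524, -0, 1.275, -0.146], TCP at [0.21, 0.481, 0.405] pointing down, gripper open.
Joint ranges: [-2.53, 2.53], [-0.77, 2.02], [0.04, 2.7], [-1, 4.14], [0.28, 2.66], [-3.11, 3.11]. Speed limits (rad/s): [2.57, 2.57, 3.14, 3.14, 3.14, 3.14].

### API

Orientations are given as [roll, pitch, yaw] about the fixed x, y, z axes, in that order (R = Rz(yaw) Ry(pitch) Rx(roll)).
In Python, from cell import * gives the robot as it stands.
- The arm moves only by the tool arm_command, never from a script. Its arguments are lists of equal length, an entry for each row: "xyz": the shift along the world's x, y, z in mm, a list of three; "spin": the turn about the world's z in degrees. In form: {"xyz": [[tx, ty, tz], ...], "spin": [spin, ...]}. A call has 1 to 20 rows; each row shifts and turns the commanded pose from where the row before left it; what a row does not reach is not made up. A row lasts 1/10 s, in which the tool goes at most 50 mm and 8.59 degrees, less where a joint would pass 70% of its speed; a pose out of reach is approached as far as the arm can. A call with a gripper value outside its range is refused whole. "jaw" is the opening, from -1 (shut) to 1 (fully open), set as the call begins (left out, the last holds). The fingers move at their own pace and stop on an object; "squeeze" is the grip in N (left out, the last holds). Time passes only in rows, so rows that do not move let the fingers close. It gives the time, the measured TCP pose, the force, the opening and the grip force at its end, in the units of the state.
- observe(): the state, without advancing time (a new reading comes with each control period).
- read_camera(name): name is "side" or "top"; returns a dict with "img" (480x640x3 uint8, red, green, blue), "depth" (480x640 float32, m along the optical axis (not along the pixel's ray), 0 where there is no reading), "fx", "fy", "cx", "cy" (pixels), "world_from_camera" (4x4, takes a point from camera to world coordinates). Camera axes: x right, y up, looking along -z (the intrinsics and any distortion apply to the point x, -y, -z); pixel columns grow to the right and rows downward; lengths in m; the calibration is good to about 2 mm. A picture is of the moment at which its call begins.
- hand_in(): hands the job in; it is judged then, once.
The state is a dict: "time": time; "qpos": joint angles; "qvel": joint speeds; "joint_efforts": joint torques, N m; "tool_pos": TCP position; "tool_rot": TCP orientation; "contact_force": force on the tool from outside, world axes, zero at the start; "torque": the same for the moment, N m; "opening": finger opening in m; "grip_force": force on a finger pad.
Only numpy, scipy, OpenCV 4.12 (cv2) and the standard library are available. Lean on these libraries where they do the work, as an engineer would, in place of code of your own. Each camera call takes 0.05 s, during which the arm holds its last target. There are 200 camera calls.

## Working session

There is one attempt and no reset: what is moved stays moved. The work goes in short steps, Python scripts to look and compute and a tool call to move; the robot and the scene stay as the last step left them, time stands still between calls to the robot, and variables do not carry over. Pictures are saved under pics/ and viewed, at most 10 in all, crops included, and the job is handed in when it is done.

Besides the shell and the picture viewer there is one more tool, called after "Emit:" as a command line: name --pt "numbers of a row" for each row, then --argument value for the rest. arm_command: Moves the arm, as the interface text tells. Its arguments: {"type":"object","properties":{"xyz":{"type":"array","items":{"type":"array","items":{"type":"number"}}},"spin":{"type":"array","items":{"type":"number"}},"jaw":{"type":"number"},"squeeze":{"type":"number"}},"required":["xyz","spin"]}

```bash
mkdir -p pics; cat > h.py <<'E'
from cell import *
import numpy as np, cv2
def cam(n):
    c=read_camera(n); return c
def save(c,f,crop=None,s=1):
    im=c["img"][:,:,::-1]
    if crop: x0,y0,x1,y1=crop; im=im[y0:y1,x0:x1]
    cv2.imwrite("pics/"+f,cv2.resize(im,None,fx=s,fy=s,interpolation=cv2.INTER_CUBIC))
def ray(c,u,v):
    M=np.array(c["world_from_camera"]); d=np.array([(u-c["cx"])/c["fx"],-(v-c["cy"])/c["fy"],-1.])
    return M[:3,3],M[:3,:3]@d
def onz(c,u,v,z):
    o,d=ray(c,u,v); return o+d*(z-o[2])/d[2]
def dep(c,u,v):
    o,d=ray(c,u,v); return o+d*c["depth"][int(round(v)),int(round(u))]
E
python3 - <<'E'
from h import *
for n in("top","side"):
    c=cam(n); save(c,n+"0.png"); print(n,{k:c[k] for k in c if k not in("img","depth")})
print(observe())
E
```

```text
top {'fx': 559.7810360621297, 'fy': 559.7810360621297, 'cx': 324.7995355898284, 'cy': 240.20939536938025, 'world_from_camera': array([[ 0.02459271,  0.99605463, -0.08526649,  0.50229793],
       [-0.99956856,  0.02587006,  0.01390804, -0.00724148],
       [ 0.01605902,  0.08488767,  0.99626111,  1.31586847],
       [ 0.        ,  0.        ,  0.        ,  1.        ]])}
side {'fx': 498.00485031626715, 'fy': 498.00485031626715, 'cx': 326.2047589467214, 'cy': 240.90828139912384, 'world_from_camera': array([[ 0.98027585,  0.13401703, -0.14525387,  0.49031831],
       [-0.19754628,  0.68634799, -0.69992992, -0.62878342],
       [ 0.00589217,  0.71481877,  0.69928493,  0.66525867],
       [ 0.        ,  0.        ,  0.        ,  1.        ]])}
{'time': 0.1, 'qpos': array([ 1.01300578e+00,  3.42652252e-01,  1.52490036e+00, -2.68267816e-05,
        1.27538733e+00, -1.45993629e-01]), 'qvel': array([-1.68102934e-03, -8.37940017e-04, -9.92028417e-04, -8.16560276e-05,
        4.91402702e-04,  1.01201398e-03]), 'joint_efforts': array([ 2.17146473e-03, -4.32002234e+01, -2.44694853e+01,  7.20640831e-02,
        5.25735423e-02, -1.76529170e-06]), 'tool_pos': array([0.21005426, 0.48102366, 0.40412208]), 'tool_rot': array([-3.14025596e+00, -1.70616340e-04,  2.72980345e+00]), 'contact_force': array([-0.07366088, -0.70118517,  0.31844348]), 'torque': array([-0.0243342 , -0.03379887,  0.01198043]), 'grip_force': 0.0, 'opening': 0.09196909805836914}
```

View pics/top0.png

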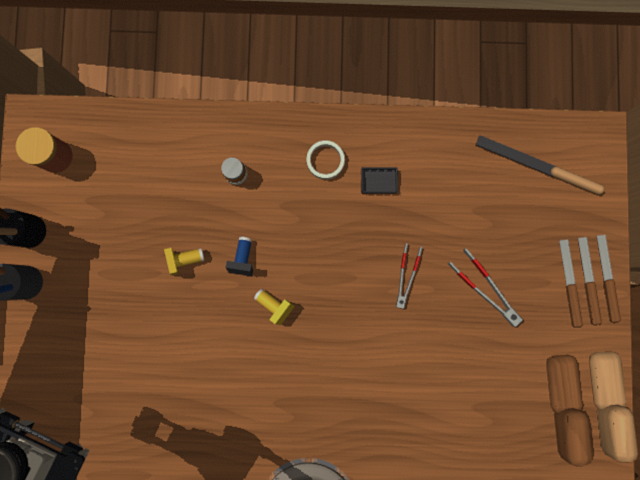

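View pics/side0.png

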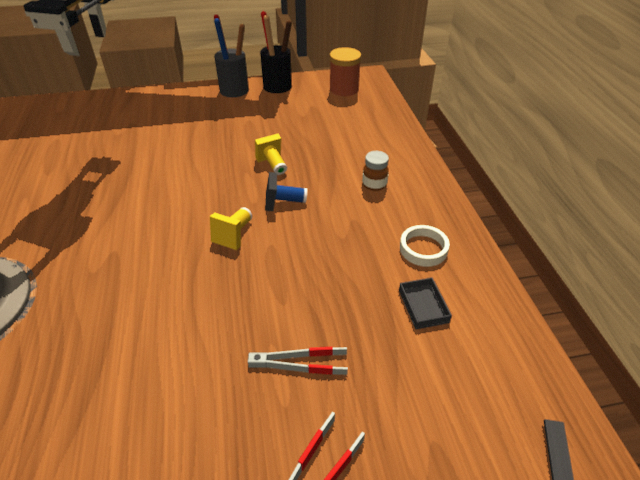

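The top view shows the gauge (blue, dark foot) at (241,255), with its post pointing up in the image. The yellow look-alikes are at (185,259) and (273,305). Of the two tweezers, (410,275) is smaller than (487,287), about 63 px against 75 px or more. I take the smaller pair and confirm it by size and in a crop.

```bash
cat >> h.py <<'E'
def hsv(c): return cv2.cvtColor(c["img"],cv2.COLOR_RGB2HSV)
def mask(c,col):
    h=hsv(c); H,S,V=[h[:,:,i].astype(int) for i in range(3)]
    return {"blue":(H>100)&(H<130)&(S>120)&(V>50),"red":((H<4)|(H>175))&(S>190)&(V>90)}[col].astype(np.uint8)
def blobs(m,box,amin=15):
    x0,y0,x1,y1=box; k=np.zeros_like(m); k[y0:y1,x0:x1]=m[y0:y1,x0:x1]
    n,l,s,ce=cv2.connectedComponentsWithStats(k)
    return [(np.argwhere(l==i)[:,::-1].astype(float),ce[i]) for i in range(1,n) if s[i,4]>=amin]
E
python3 - <<'E'
from h import *
np.set_printoptions(precision=4,suppress=True)
T=cam("top");S=cam("side")
save(T,"crop.png",(150,220,550,340),2)
for c,nm,gb,tb in((T,"top",(220,225,265,285),(385,235,435,315)),(S,"side",(255,165,320,220),(240,340,355,380))):
    for p,ce in blobs(mask(c,"blue"),gb): 
        r=cv2.minAreaRect(p.astype(np.float32)); print(nm,"blue",len(p),ce,r,onz(c,*ce,.025), dep(c,*ce))
        print([ (q,onz(c,*q,.02)[:2]) for q in cv2.boxPoints(r)])
    for p,ce in blobs(mask(c,"red"),tb):
        r=cv2.minAreaRect(p.astype(np.float32)); print(nm,"red",len(p),ce,r[1:],onz(c,*ce,.018 if nm=="top" else .013),dep(c,*ce))
# big tweezers
for p,ce in blobs(mask(T,"red"),(440,240,530,330)): 
    r=cv2.minAreaRect(p.astype(np.float32)); print("big",len(p),ce,r[1],onz(T,*ce,.018))
# non-wood pixels of tweezers: low saturation
h=hsv(T); m=((h[:,:,1]<70)&(h[:,:,2]>90)).astype(np.uint8)
for p,ce in blobs(m,(385,235,435,315),8): 
    print("grey",len(p),ce,p.min(0),p.max(0),onz(T,*ce,.016), dep(T,*ce)[2])
for p,ce in blobs(m,(220,225,265,285),4): print("white",len(p),ce,p.min(0),p.max(0),onz(T,*ce,.012))
E
```

```text
top blue 255 [242.4235 251.3176] ((242.55770874023438, 251.21156311035156), (11.374734878540039, 22.553354263305664), 11.309932708740234) [0.5822 0.164  0.025 ] [0.5815 0.1626 0.0354]
[(array([234.7693, 261.1539], dtype=float32), array([0.5593, 0.1814])), (array([239.1923, 239.0385], dtype=float32), array([0.6108, 0.1732])), (array([250.3462, 241.2693], dtype=float32), array([0.6063, 0.1472])), (array([245.9231, 263.3846], dtype=float32), array([0.5548, 0.1555]))]
top red 34 [403.4118 259.9706] ((2.46598482131958, 13.1519193649292), 9.462322235107422) [ 0.572  -0.2093  0.018 ] [ 0.5723 -0.21    0.013 ]
top red 37 [416.4595 262.7568] ((2.5298221111297607, 12.965337753295898), 18.43494987487793) [ 0.5663 -0.2398  0.018 ] [ 0.5664 -0.24    0.0168]
side blue 346 [289.3613 193.1416] ((289.3538513183594, 193.16921997070312), (26.791501998901367, 12.899612426757812), 7.125016689300537) [0.5771 0.1628 0.025 ] [0.5765 0.1574 0.0294]
[(array([275.2616, 197.9077], dtype=float32), array([0.5475, 0.1593])), (array([276.8615, 185.1077], dtype=float32), array([0.5561, 0.2004])), (array([303.4461, 1
[... 227 characters left out ...]
0.2101  0.013 ] [ 0.5697 -0.2095  0.0121]
side red 184 [320.     369.0217] ((8.0, 22.0), 90.0) [ 0.5631 -0.2405  0.013 ] [ 0.5633 -0.2396  0.0115]
big 68 [480.5    267.1912] (20.435449600219727, 3.2451140880584717) [ 0.5598 -0.3893  0.018 ]
big 65 [466.5692 279.3538] (19.798988342285156, 2.8284268379211426) [ 0.5307 -0.3568  0.018 ]
grey 25 [405.44 247.68] [404. 243.] [407. 252.] [ 0.6009 -0.214   0.016 ] 0.016303820041792205
grey 25 [419.52 251.16] [418. 247.] [421. 255.] [ 0.5937 -0.247   0.016 ] 0.01389384386561443
grey 242 [403.4587 289.8223] [396. 268.] [415. 308.] [ 0.5029 -0.2106  0.016 ] 0.0009211585100683539
white 36 [244.3611 238.4722] [238. 237.] [250. 240.] [0.6131 0.1623 0.012 ]
```

View pics/crop.png

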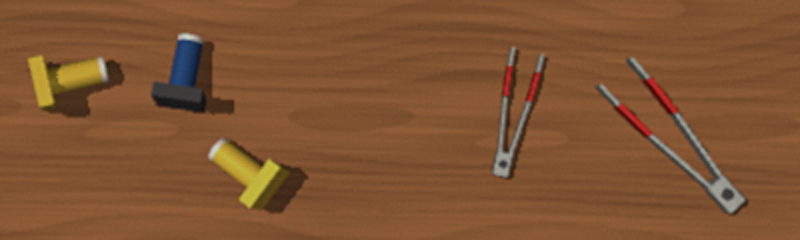

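The crop shows the smaller tweezers at crop (515,115), with hinge-to-tip and grip spread about two thirds of the big pair at (670,130). Its grips are 31 mm apart at their centres, which matches 36 mm over the outsides; the big pair measures 43 mm. The blue gauge is at crop (183,75).

Measured positions:
- **Gauge grip:** about (0.5945, 0.161), yaw about -8.5°.
- **Tweezers origin:** about (0.568, -0.225), yaw about -11°.

I move above the gauge first.

Emit:
arm_command --pt "19.2 -16 -7.7" --pt "19.2 -16 -7.7" --pt "19.2 -16 -7.7" --pt "19.2 -16 -7.7" --pt "19.2 -16 -7.7" --pt "19.2 -16 -7.7" --pt "19.2 -16 -7.7" --pt "19.2 -16 -7.7" --pt "19.2 -16 -7.7" --pt "19.2 -16 -7.7" --pt "19.2 -16 -7.7" --pt "19.2 -16 -7.7" --pt "19.2 -16 -7.7" --pt "19.2 -16 -7.7" --pt "19.2 -16 -7.7" --pt "19.2 -16 -7.7" --pt "19.2 -16 -7.7" --pt "19.2 -16 -7.7" --pt "19.2 -16 -7.7" --pt "19.2 -16 -7.7" --spin '[0.75,0.75,0.75,0.75,0.75,0.75,0.75,0.75,0.75,0.75,0.75,0.75,0.75,0.75,0.75,0.75,0.75,0.75,0.75,0.75]' --jaw 0.4 --squeeze 6

```text
time: 2.2
tool_pos: [0.5948, 0.1604, 0.2501]
tool_rot: [-3.142, -0.0, 2.992]
contact_force: [1.1, 0.5, 0.1]
opening: 0.0642
grip_force: 0.0
```

Emit:
arm_command --pt "0 0 0" --pt "0 0 0" --spin '[0,0]'

```text
time: 2.4
tool_pos: [0.594, 0.1609, 0.2502]
tool_rot: [-3.142, -0.002, 2.99]
contact_force: [-0.0, 1.1, -0.2]
opening: 0.064
grip_force: 0.0
```

Emit:
arm_command --pt "0 0 -12" --pt "0 0 -12" --pt "0 0 -12" --pt "0 0 -12" --pt "0 0 -10" --pt "0 0 -7" --pt "0 0 -4" --pt "0 0 0" --pt "0 0 0" --spin '[0,0,0,0,0,0,0,0,0]'

```text
time: 3.3
tool_pos: [0.5943, 0.1611, 0.1821]
tool_rot: [3.141, 0.001, 2.992]
contact_force: [-0.1, -0.1, -0.2]
opening: 0.0642
grip_force: 0.0
```

Emit:
arm_command --pt "0 0 0" --pt "0 0 0" --pt "0 0 0" --pt "0 0 0" --pt "0 0 0" --pt "0 0 0" --pt "0 0 0" --pt "0 0 0" --pt "0 0 0" --pt "0 0 0" --spin '[0,0,0,0,0,0,0,0,0,0]' --jaw -1 --squeeze 6

```text
time: 4.3
tool_pos: [0.5943, 0.1612, 0.1819]
tool_rot: [3.141, 0.001, 2.991]
contact_force: [1.0, 1.9, 0.7]
opening: 0.0297
grip_force: 6.0
```

Gripped at 29.7 mm, which matches the 30 mm post. Lifting 75 mm.

Emit:
arm_command --pt "0 0 3" --pt "0 0 5" --pt "0 0 7" --pt "0 0 7" --pt "0 0 7" --pt "0 0 7" --pt "0 0 7" --pt "0 0 7" --pt "0 0 7" --pt "0 0 7" --pt "0 0 6" --pt "0 0 5" --pt "0 0 0" --pt "0 0 0" --pt "0 0 0" --pt "0 0 0" --pt "0 0 0" --pt "0 0 0" --spin '[0,0,0,0,0,0,0,0,0,0,0,0,0,0,0,0,0,0]'

```text
time: 6.1
tool_pos: [0.5941, 0.1611, 0.2566]
tool_rot: [-3.142, -0.0, 2.992]
contact_force: [-0.8, 1.0, -4.5]
opening: 0.03
grip_force: 6.0
```

```bash
python3 - <<'E'
from h import *
S=cam("side"); save(S,"s1.png",(200,100,400,250),4)
E
```

```text
(no output)
```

View pics/s1.png

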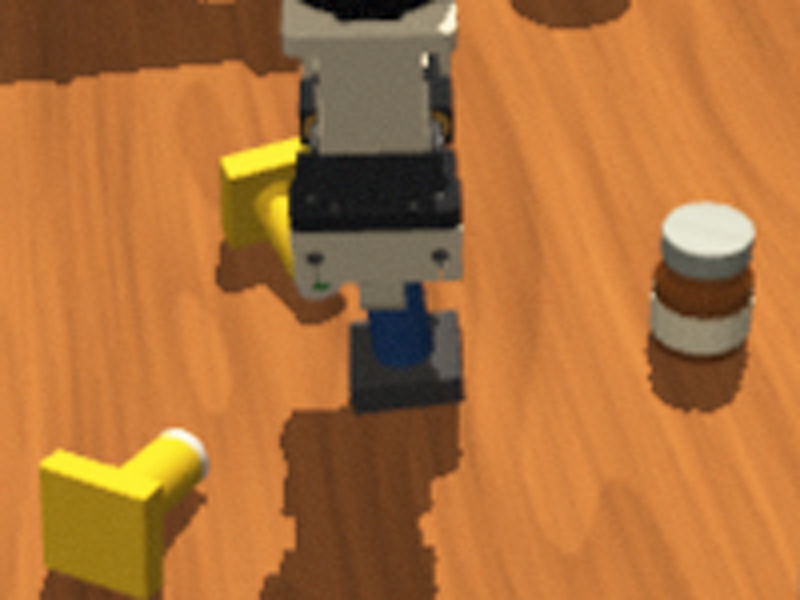

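The gauge hangs nearly upright, foot down at crop (405,370), with a small lean. I lower it slowly until contact.

Emit:
arm_command --pt "0 0 -5" --pt "0 0 -6" --pt "0 0 -6" --pt "0 0 -4" --pt "0 0 -2" --pt "0 0 -2" --pt "0 0 -1" --pt "0 0 -1" --pt "0 0 0" --pt "0 0 0" --spin '[0,0,0,0,0,0,0,0,0,0]'

```text
time: 7.15
tool_pos: [0.5959, 0.1607, 0.2324]
tool_rot: [3.14, 0.008, 2.991]
contact_force: [3.8, -3.3, 6.4]
opening: 0.0297
grip_force: 6.0
```

Emit:
arm_command --pt "0 0 -1" --pt "0 0 -1" --pt "0 0 -1" --pt "0 0 0" --pt "0 0 0" --spin '[0,0,0,0,0]'

```text
time: 7.65
tool_pos: [0.596, 0.1606, 0.2295]
tool_rot: [3.14, 0.008, 2.991]
contact_force: [4.0, -3.2, 7.2]
opening: 0.0299
grip_force: 6.0
```

```bash
python3 - <<'E'
from h import *
S=cam("side"); save(S,"s2.png",(240,130,340,220),6)
print(observe()["contact_force"])
E
```

```text
[ 4.09058255 -2.99413318  6.97167192]
```

View pics/s2.png

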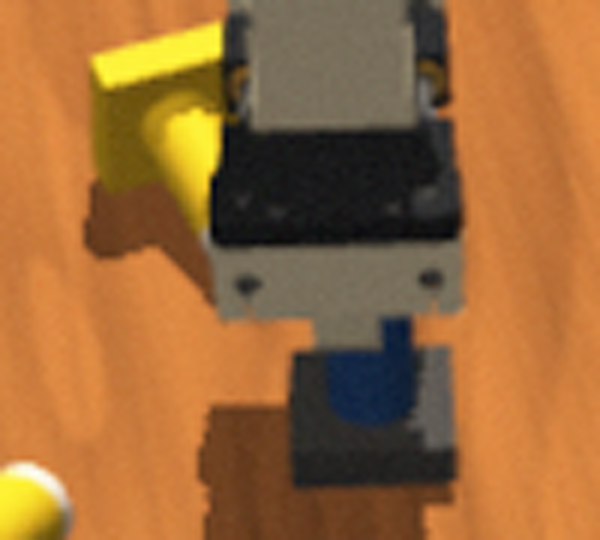

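The foot is on the bench. I check its tilt with a plane fit to the depth of the foot's top.

```bash
python3 - <<'E'
from h import *
np.set_printoptions(precision=4,suppress=True)
S=cam("side")
h=hsv(S); 
m=np.zeros((480,640),bool); m[188:212,286:316]=1
P=[];
for v,u in np.argwhere(m&(h[:,:,1]<110)): P.append(np.r_[u,v,dep(S,u,v)])
P=np.array(P); print(len(P)); 
Q=P[(P[:,4]>.009)&(P[:,4]<.035)]
for it in range(4):
    A=np.c_[Q[:,2:4]-Q[:,2:4].mean(0),np.ones(len(Q))]; c=np.linalg.lstsq(A,Q[:,4],rcond=None)[0]; r=Q[:,4]-A@c; k=abs(r)<.003; print(len(Q),c,r.std()); Q=Q[k]
print(Q[:,2:].min(0),Q[:,2:].max(0))
for p,ce in blobs(mask(S,"blue"),(280,170,316,206)):
    d=np.array([dep(S,u,v) for u,v in p]); print(len(p),np.median(d,0),d.min(0),d.max(0))
E
```

```text
442
343 [0.0098 0.0458 0.0157] 0.0019763712311286347
300 [0.0119 0.0249 0.0161] 0.0013515381717879795
289 [0.0103 0.0159 0.0162] 0.0011970423358893857
288 [0.0093 0.0152 0.0162] 0.0011839435528867475
[0.5722 0.1288 0.0129] [0.6316 0.19   0.0191]
167 [0.6005 0.1481 0.0323] [ 0.4903 -0.6288  0.0132] [0.6142 0.1817 0.6653]
```

The foot top is at 16.2 mm and level within 1°, so the gauge stands flat. Release and rise.

Emit:
arm_command --pt "0 0 1" --pt "0 0 1" --pt "0 0 0" --pt "0 0 0" --spin '[0,0,0,0]'

```text
time: 8.15
tool_pos: [0.595, 0.1609, 0.23]
tool_rot: [3.141, 0.004, 2.992]
contact_force: [3.7, -3.1, 6.5]
opening: 0.03
grip_force: 6.0
```

Emit:
arm_command --pt "0 0 0" --pt "0 0 0" --pt "0 0 0" --pt "0 0 0" --pt "0 0 0" --pt "0 0 0" --pt "0 0 0" --spin '[0,0,0,0,0,0,0]' --jaw 0.4

```text
time: 8.85
tool_pos: [0.5941, 0.1611, 0.2287]
tool_rot: [3.142, -0.0, 2.992]
contact_force: [-0.0, 0.3, -0.2]
opening: 0.0642
grip_force: 0.0
```

Emit:
arm_command --pt "0 0 10" --pt "0 0 15" --pt "0 0 20" --pt "0 0 20" --pt "0 0 10" --spin '[0,0,0,0,0]'

```text
time: 9.35
tool_pos: [0.5945, 0.1612, 0.3064]
tool_rot: [3.14, 0.003, 2.992]
contact_force: [-0.2, -0.6, 0.2]
opening: 0.0643
grip_force: 0.0
```

Emit:
arm_command --pt "-1.5 -10 -3" --pt "-1.5 -20 -3" --pt "-1.5 -22 -3" --pt "-1.5 -22 -3" --pt "-1.5 -22 -3" --pt "-1.5 -22 -3" --pt "-1.5 -22 -3" --pt "-1.5 -22 -3" --pt "-1.5 -22 -3" --pt "-1.5 -22 -3" --pt "-1.5 -22 -3" --pt "-1.5 -22 -3" --pt "-1.5 -22 -3" --pt "-1.5 -22 -3" --pt "-1.5 -22 -3" --pt "-1.5 -22 -3" --pt "-1.5 -22 -3" --pt "-1 -16 -2" --pt "0 -10 0" --pt "0 0 0" --spin '[-0.2,-0.2,-0.2,-0.2,-0.2,-0.2,-0.2,-0.2,-0.2,-0.2,-0.2,-0.2,0,0,0,0,0,0,0,0]'

```text
time: 11.35
tool_pos: [0.5673, -0.226, 0.2503]
tool_rot: [3.141, -0.0, 2.948]
contact_force: [0.4, 0.4, -0.2]
opening: 0.0647
grip_force: 0.0
```

```bash
python3 - <<'E'
from h import *
np.set_printoptions(precision=4,suppress=True)
o=observe(); print(o["tool_pos"],o["tool_rot"])
T=cam("top");S=cam("side")
for c,n,box in((T,"top",(215,215,290,290)),(S,"side",(250,130,330,220))):
    h=hsv(c).astype(int); g=((h[:,:,0]>40)&(h[:,:,0]<85)&(h[:,:,1]>90)&(h[:,:,2]>50)).astype(np.uint8)
    w=((h[:,:,1]<70)&(h[:,:,2]>150)).astype(np.uint8)
    for p,ce in blobs(g,box,4): print(n,"green",len(p),ce,onz(c,*ce,.08),dep(c,*ce))
    for p,ce in blobs(cv2.bitwise_or(g,w),box,10): 
        q=(p.min(0)+p.max(0))/2; print(n,"disc",len(p),ce,q,onz(c,*ce,.08))
for c,n in((T,"top"),(S,"side")):
    for p,ce in blobs(mask(c,"red"),(385,235,435,315) if n=="top" else (240,340,355,385)): print(n,"red",len(p),onz(c,*ce,.013))
a=S["img"][100:400,220:380]; 
cv2.imwrite("pics/s3.png",cv2.resize(a[:,:,::-1],None,fx=2,fy=2))
E
```

```text
[ 0.5673 -0.226   0.2503] [ 3.1414 -0.0005  2.9481]
top green 23 [242.087  239.7826] [0.6043 0.1584 0.08  ] [0.6047 0.159  0.0753]
top disc 140 [242.0071 239.9643] [242. 240.] [0.6039 0.1585 0.08  ]
side disc 14 [251. 133.] [251.5 133. ] [0.5185 0.3141 0.08  ]
side disc 716 [305.8338 136.7737] [297.  141.5] [0.632  0.2772 0.08  ]
side red 172 [ 0.5636 -0.241   0.013 ]
```

View pics/s3.png

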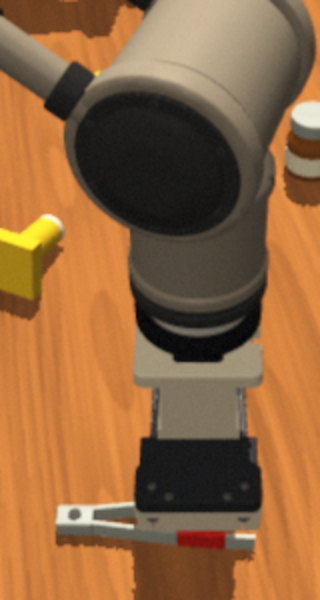

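The gauge stands upright (dot at (0.604, 0.159), height about 80 mm) and the gripper is straddling the tweezers' grips. Descend, then close gently.

Emit:
arm_command --pt "0 0 -12" --pt "0 0 -12" --pt "0 0 -12" --pt "0 0 -12" --pt "0 0 -10" --pt "0 0 -7" --pt "0.5 1 -5" --pt "0 0 0" --pt "0 0 0" --spin '[0,0,0,0,0,0,0,0,0]'

```text
time: 12.35
tool_pos: [0.5683, -0.2239, 0.181]
tool_rot: [-3.142, 0.0, 2.95]
contact_force: [0.5, 0.1, 0.2]
opening: 0.0642
grip_force: 0.0
```

Emit:
arm_command --pt "0 0 0" --pt "0 0 0" --pt "0 0 0" --pt "0 0 0" --pt "0 0 0" --pt "0 0 0" --pt "0 0 0" --pt "0 0 0" --pt "0 0 0" --pt "0 0 0" --spin '[0,0,0,0,0,0,0,0,0,0]' --jaw -0.4 --squeeze 6

```text
time: 13.35
tool_pos: [0.5682, -0.2239, 0.1809]
tool_rot: [3.142, 0.0, 2.95]
contact_force: [0.1, 1.7, 2.9]
opening: 0.0279
grip_force: 6.0
```

Emit:
arm_command --pt "0 0 0" --pt "0 0 0" --pt "0 0 0" --pt "0 0 0" --pt "0 0 0" --pt "0 0 0" --spin '[0,0,0,0,0,0]' --jaw -0.478 --squeeze 12

```text
time: 13.95
tool_pos: [0.5682, -0.2239, 0.1809]
tool_rot: [3.142, 0.0, 2.95]
contact_force: [0.9, 1.3, 5.7]
opening: 0.024
grip_force: 8.9
```

Emit:
arm_command --pt "0 0 2" --pt "0 0 4" --pt "0 0 6" --pt "0 0 8" --pt "0 0 10" --pt "0 0 10" --pt "0 0 10" --pt "0 0 10" --pt "0 0 10" --pt "0 0 10" --pt "0 0 10" --pt "0 0 10" --pt "0 0 10" --pt "0 0 6" --pt "0 0 4" --pt "0 0 0" --pt "0 0 0" --spin '[0,0,0,0,0,0,0,0,0,0,0,0,0,0,0,0,0]'

```text
time: 15.65
tool_pos: [0.568, -0.2238, 0.3004]
tool_rot: [3.141, -0.001, 2.95]
contact_force: [0.1, 0.2, -1.2]
opening: 0.0239
grip_force: 7.1
```

```bash
python3 - <<'E'
from h import *
o=observe(); print(o["tool_pos"],o["tool_rot"],o["opening"],o["grip_force"])
S=cam("side");T=cam("top"); a=S["img"][240:390,225:385]; b=T["img"][200:350,350:510]
cv2.imwrite("pics/s4.png",cv2.resize(np.vstack([a,b])[:,:,::-1],None,fx=2,fy=2,interpolation=cv2.INTER_CUBIC))
E
```

```text
[ 0.56803856 -0.22383651  0.30039033] [ 3.14133485e+00 -5.79317530e-04  2.94967469e+00] 0.023895544657553926 7.063016295433044
```

View pics/s4.png

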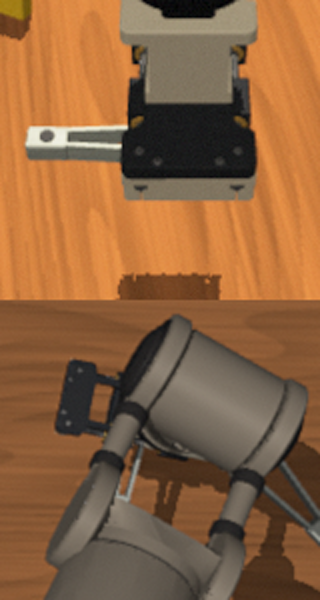

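The tweezers are held with grips at 23.9 mm and 7.1 N. The arm hides the tips from both cameras. I'd turn the tool so the tips point at the side camera. First I check the joint room and the hinge level.

```bash
python3 - <<'E'
from h import *
np.set_printoptions(precision=4,suppress=True)
o=observe(); print(o["qpos"])
S=cam("side")
h=hsv(S); m=((h[:,:,1]<70)&(h[:,:,2]>100)).astype(np.uint8)
for p,ce in blobs(m,(232,295,292,325),15):
    d=np.array([dep(S,u,v) for u,v in p]); t=p[:,0]<258
    print(len(p),ce,p.min(0),p.max(0),np.median(d[t],0), d[t].max(0),d[t].min(0))
    for a in range(238,290,8):
        k=(p[:,0]>=a)&(p[:,0]<a+8)
        if k.sum()>3: print(a,np.median(d[k],0),d[k][:,2].max())
a=np.radians(-11); print("expected hinge",np.array([.568,-.2238])-.085*np.array([np.cos(a),np.sin(a)]), "z .119-.135")
E
```

```text
[-0.5009  0.5904  1.4184  0.0001  1.1338 -1.8798]
423 [258.9456 308.9102] [238. 303.] [288. 316.] [ 0.4715 -0.2057  0.1352] [ 0.485  -0.1918  0.1384] [ 0.4583 -0.2145  0.1301]
238 [ 0.4642 -0.2039  0.135 ] 0.13711654598048773
246 [ 0.4743 -0.2066  0.1355] 0.13835699331923534
254 [ 0.4845 -0.2074  0.1349] 0.6652586726466845
262 [ 0.4954 -0.2135  0.1344] 0.6652586726466845
270 [ 0.5057 -0.215   0.1348] 0.6652586726466845
278 [ 0.516  -0.207   0.1344] 0.1377712002826108
286 [ 0.5235 -0.2067  0.1352] 0.23125745683392995
expected hinge [ 0.4846 -0.2076] z .119-.135
```

The tweezers are level (top at 135 mm, as expected). I move to above the gauge and turn -69° so the tips point towards the side camera.

Emit:
arm_command --pt "0 5 0" --pt "1 10 0" --pt "1 15 0" --pt "1 18 0" --pt "1 18 0" --pt "1 18 0" --pt "1 18 0" --pt "1 18 0" --pt "1 18 0" --pt "1 18 0" --pt "1 18 0" --pt "1 18 0" --pt "1 18 0" --pt "1 18 0" --pt "1 18 0" --pt "1 18 0" --pt "1 18 0" --pt "1 18 0" --pt "1 18 0" --pt "1 18 0" --spin '[-1,-2,-3,-3,-3,-3,-3,-3,-3,-3,-3,-3,-3,-3,-3,-3,-3,-3,-3,-3]'

```text
time: 17.8
tool_pos: [0.5869, 0.1132, 0.3006]
tool_rot: [-3.141, -0.0, 1.952]
contact_force: [0.5, -0.7, -1.2]
opening: 0.0243
grip_force: 7.1
```

Emit:
arm_command --pt "2 18 0" --pt "2 18 0" --pt "2 18 0" --pt "2 15 0" --pt "2 10 0" --pt "0 7 0" --pt "0 0 0" --pt "0 0 0" --pt "0 0 0" --spin '[-3,-3,-3,-2,-1,0,0,0,0]'

```text
time: 18.7
tool_pos: [0.5971, 0.1976, 0.3007]
tool_rot: [-3.141, 0.0, 1.745]
contact_force: [0.0, -1.2, -1.7]
opening: 0.0243
grip_force: 7.1
```

```bash
python3 - <<'E'
from h import *
o=observe(); print(o["tool_pos"],o["tool_rot"],o["opening"],o["grip_force"],o["time"])
S=cam("side");T=cam("top"); a=S["img"][110:230,250:350]; b=T["img"][180:300,190:290]
cv2.imwrite("pics/s5.png",cv2.resize(np.hstack([a,b])[:,:,::-1],None,fx=4,fy=4,interpolation=cv2.INTER_CUBIC))
E
```

```text
[0.59708155 0.19758963 0.30070487] [-3.14143068e+00  2.05514144e-04  1.74494202e+00] 0.02427526917765147 7.063122466206551 18.7
```

View pics/s5.png

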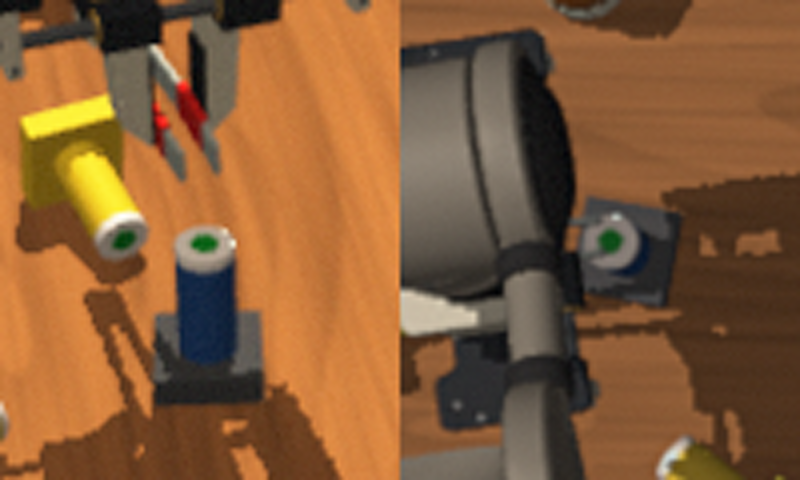

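Both views show the tips just short of, and above, the dot: side-view crop tips at (182,178) and (216,170), dot at (204,243). The gauge is upright and standing free. I measure the tip ends and the dot precisely.

```bash
cat > m.py <<'E'
from h import *
import sys
np.set_printoptions(precision=4,suppress=True)
o=observe(); zu=o["tool_pos"][2]-.1813; yaw=o["tool_rot"][2]-np.pi; ax=np.array([np.cos(yaw),np.sin(yaw)])
print("underside z",zu,"predicted tip mid",o["tool_pos"][:2]+.04*ax,"open",o["opening"])
S=cam("side");T=cam("top")
for c,n,box in((S,"side",(285,140,320,200)),(T,"top",(325-100,225,260,260))):
    h=hsv(c).astype(int); g=((h[:,:,0]>40)&(h[:,:,0]<85)&(h[:,:,1]>90)&(h[:,:,2]>50)).astype(np.uint8)
    for p,ce in blobs(g,box,4): print(n,"green",len(p),ce,onz(c,*ce,.08))
h=hsv(S).astype(int); v0=int(sys.argv[1]) if len(sys.argv)>1 else 142
m=((h[:,:,1]<90)&(h[:,:,2]>60)).astype(np.uint8)
for p,ce in blobs(m,(284,v0,310,int(sys.argv[2]) if len(sys.argv)>2 else 160),6):
    b=p[p[:,1]>=p[:,1].max()-1]; e=b.mean(0)+[0,.5]; print("side tip",len(p),e,onz(S,*e,zu),"wid",len(b)/2)
    for v in range(int(p[:,1].max())-4,int(p[:,1].max())+1): q=p[p[:,1]==v,0]; print(v,q.min(),q.max(),end="; ")
    d=np.array([dep(S,*q) for q in p]); print("depth z range",d[:,2].min(),np.median(d,0))
E
python3 m.py
python3 - <<'E'
from h import *
T=cam("top"); h=hsv(T); d=T["depth"]
print(h[232:250,234:252,1]); print(h[232:250,234:252,2])
np.set_printoptions(precision=0,suppress=True)
print(np.array([[dep(T,u,v)[2]*1000 for u in range(234,252)] for v in range(232,250)]))
E
```

```text
underside z 0.11950331137113465 predicted tip mid [0.6041 0.1582] open 0.024208579664566385
side green 20 [300.5 170.5] [0.6014 0.1605 0.08  ]
top green 21 [242. 240.] [0.6038 0.1585 0.08  ]
side tip 12 [286.25 144.75] [0.5802 0.1954 0.1195] wid 2.0
[[165 142  64   7   4   7   7   7  11   4   4   8   4   8   4   8   8   7]
 [147 115  36   0   3   7  12  22  24  10  10   6   7   8   7   7   4   8]
 [ 81  52  18   9   6  11  26  32  28  11  11  10  22  10  11   7  11  11]
 [ 15  12  10  15  15  17  28  32  33  28  29  31  29  21   7   4   7   7]
 [103  43   7  23  28  28  30  31  30  33  31  30  32  28  10  20   4  14]
 [147  74  23  30  32  32  29  58  84  59  28  27  32  31  20  12  23   4]
 [141  52  24  30  32  31  67 150 201 170  95  33  29  30  32  10  94  34]
 [108  24  21  32  32  50 151 215 203 203 188  79  28  29  32  17  83 150]
 [ 97  18  25  30  30  54 140 200 196 209 190  74  30  30  32  14  87 196]
 [ 82  11  29  31  29  41  97 190 205 209 145  43  30  30  34  15  94 185]
 [ 47   6  24  23  19  27  42 126 156 132  66  30  29  32  29   7 130 190]
 [ 14  13  12  18  15  12
[... 3614 characters left out ...]
   64.
    54.   49.   36.   23.   15.   17.]
 [ 205.   11.   13.   11.   17.   16.   16.   14.   10.   41.   46.   43.
    30.   30.   23.   15.   17.   11.]
 [ 208.   14.   12.   17.   16.   15.   16.   13.   17.   14.   15.   20.
    12.   15.   10.   17.   17.   10.]]Traceback (most recent call last):
  File "m.py", line 14, in <module>
    for v in range(int(p[:,1].max())-4,int(p[:,1].max())+1): q=p[p[:,1]==v,0]; print(v,q.min(),q.max(),end="; ")
                                                                                       ~~~~~^^
    return umr_minimum(a, axis, None, out, keepdims, initial, where)
ValueError: zero-size array to reduction operation minimum which has no identity
```

```bash
python3 - <<'E'
from h import *
np.set_printoptions(precision=4,suppress=True)
T=cam("top");S=cam("side")
print("top dot",onz(T,242,240,.08),"tips mid",onz(T,240.2,238.8,.1355),onz(T,239.7,235.5,.1355),onz(T,240.7,241.9,.1355))
h=hsv(S)
print(h[146:157,290:310,1]);print(h[146:157,290:310,2])
print("side dot",onz(S,300.5,170.5,.08),"tips",onz(S,299.75,153.5,.1195))
E
```

```text
top dot [0.6038 0.1585 0.08  ] tips mid [0.6017 0.155  0.1355] [0.6086 0.1563 0.1355] [0.5951 0.1537 0.1355]
[[178  71  33  31  83 157 180 179 179 190 150  40  35  29 102 174 181 178
  181 178]
 [188 101  31  37  49 102 161 179 183 183 163  35  26  32  99 169 179 180
  181 182]
 [188 117  36  32  32  73 153 176 182 178 170  85  33  29 105 167 180 179
  180 181]
 [176 117  33  28  34  68 149 178 182 177 175 142  22  24  92 156 178 179
  183 183]
 [178 154  99  30  33  50 135 181 183 180 185 165  92  27  75 154 179 177
  181 180]
 [176 177 147  33  29  52 134 178 177 179 180 172 146  33  80 155 174 177
  179 178]
 [177 176 167  91  35  57 133 177 184 179 178 180 165  85  81 154 178 179
  177 178]
 [178 177 181 153  90  53 132 178 179 180 177 178 177 159 130 171 180 175
  175 178]
 [181 174 179 177 147  43 127 179 180 178 177 178 177 176 171 178 176 175
  176 174]
 [178 174 176 177 171 140 162 180 176 181 181 180 180 180 178 177 181 178
  179 175]
 [178 179 177 179 178 178 179 181 177 183 180 179 177 182 179 179 177 179
  180 177]]
[[103  90  92  99 138 182 200 198 191 160 109  82  87  
[... 240 characters left out ...]
4 179 145  83  86 117 183 209 210
  204 195]
 [204 172 116  86  85  96 144 202 197 195 183 165 105  84 112 171 210 213
  207 201]
 [213 203 166  85  87  99 145 201 200 197 187 178 145  85 109 169 214 213
  210 203]
 [210 210 189 112  88  94 144 194 197 197 190 183 167 111 107 169 211 211
  215 206]
 [208 210 199 170 111  91 141 193 199 200 194 186 179 151 143 186 207 214
  214 208]
 [206 213 206 199 158  89 133 192 198 201 196 190 187 180 177 198 206 214
  217 211]
 [203 212 209 205 186 146 168 193 201 202 196 187 186 181 188 195 203 212
  214 216]
 [198 207 209 205 196 185 189 189 194 198 201 195 187 181 184 189 200 209
  213 216]]
side dot [0.6014 0.1605 0.08  ] tips [0.6013 0.161  0.1195]
```

The tips are within about 2–3 mm of the dot's centre in both views, with the gap measuring about 14 mm. I descend to about 6 mm above and re-measure where parallax is small.

Emit:
arm_command --pt "0 0 -3" --pt "0 0 -5" --pt "0 0 -5" --pt "0 0 -5" --pt "0 0 -5" --pt "0 0 -4" --pt "0 0 -3" --pt "0 0 -2" --pt "0 0 -1" --pt "0 0 0" --pt "0 0 0" --spin '[0,0,0,0,0,0,0,0,0,0,0]'

```text
time: 20.15
tool_pos: [0.5972, 0.1981, 0.2679]
tool_rot: [3.141, 0.0, 1.745]
contact_force: [-0.1, -0.6, 0.1]
opening: 0.0241
grip_force: 7.1
```

```bash
python3 - <<'E'
from h import *
np.set_printoptions(precision=4,suppress=True)
o=observe(); print(o["tool_pos"],o["opening"],o["grip_force"],o["contact_force"])
T=cam("top");S=cam("side")
np.set_printoptions(precision=0,suppress=True,linewidth=150)
print(np.array([[dep(T,u,v)[2]*1000 for u in range(234,250)] for v in range(231,249)]))
a=S["img"][150:195,275:330]; b=T["img"][220:265,220:275]
cv2.imwrite("pics/s6.png",cv2.resize(np.hstack([a,b])[:,:,::-1],None,fx=7,fy=7,interpolation=cv2.INTER_CUBIC))
E
```

```text
[0.5972 0.1981 0.2679] 0.02414000806320137 7.063124477863312 [-0.1363 -0.5512  0.0977]
[[ 416.  411.   10.   17.   10.   16.   18.   10.   20.   13.   14.   18.   13.   18.   14.   16.]
 [ 420.  411.   18.   16.   12.   20.   17.   11.   16.   14.   18.   16.   10.   10.   14.   21.]
 [ 414.  409.   15.   13.   12.   18.   18.   16.   15.   11.   16.   17.   12.   13.   16.   12.]
 [ 412.  410.   16.    6.   15.   16.   76.   82.   82.   77.   77.   12.   17.   13.   14.   16.]
 [ 413.  403.   20.   13.   82.   77.   82.   83.   79.   80.   79.   86.   80.   13.   15.   16.]
 [ 411.  100.  106.  100.  103.  107.  101.   97.   75.   82.   80.   78.   80.   79.   16.   21.]
 [ 407.  103.   98.  105.   96.   97.   91.   91.   79.   79.   79.   81.   80.   77.   70.   15.]
 [ 403.   14.   80.   77.   76.   80.   78.   80.   81.   82.   80.   80.   76.   84.   75.   61.]
 [  19.   17.   79.   81.   85.   82.   79.   85.   78.   82.   79.   79.   75.   80.   83.   64.]
 [  17.   18.   78.   74.   82.   81.   76.   78.   79.   84.   83.   78.   75.   76.   78.   77.]
 [  12.   15.   82.   77.   80.   79.   81.   83.   82.   79.   81.   79.   82.   78.   75.   72.]
 [  16.   24.   82.   83.   79.   80.   80.   77.   78.   79.   77.   81.   76.   80.   81.   67.]
 [  17.   12.   78.   77.   78.   76.   80.   80.   78.   81.   74.   79.   83.   77.   78.   61.]
 [ 179.  176.  104.  102.  102.  100.  101.  103.   96.   79.   84.   77.   79.   81.   74.   61.]
 [ 178.  179.  160.  104.   97.   98.   93.   90.   81.   78.   80.   78.   80.   75.   60.   48.]
 [ 179.  178.  168.   15.   17.   81.   81.   78.   77.   83.   77.   76.   72.   63.   51.   38.]
 [ 184.  179.  169.   13.   14.   17.    9.   70.   79.   76.   67.   66.   53.   47.   36.   23.]
 [ 175.  177.  173.   17.   16.   13.   19.   14. 1316.   42.   43.   45.   37.   32.   21.   14.]]
```

View pics/s6.png

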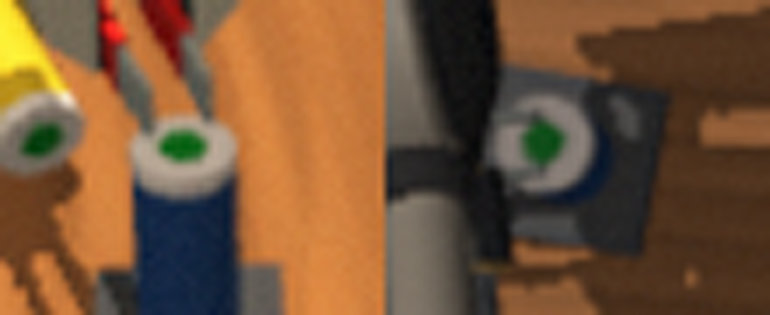

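Accounting for the end faces, the tips sit about 1–2 mm to -x and 0.7 mm to -y of the dot centre, with 6.6 mm clearance. I apply a small correction, go down 3 mm, and hold.

Emit:
arm_command --pt "0.6 0.4 0" --pt "0.6 0.4 -1" --pt "0 0 -1" --pt "0 0 -1" --pt "0 0 0" --pt "0 0 0" --pt "0 0 0" --pt "0 0 0" --spin '[0,0,0,0,0,0,0,0]'

```text
time: 21.05
tool_pos: [0.5983, 0.1989, 0.2648]
tool_rot: [3.141, 0.0, 1.745]
contact_force: [0.0, 0.2, -1.2]
opening: 0.0239
grip_force: 7.1
```

```bash
python3 - <<'E'
from h import *
o=observe(); print(o["tool_pos"],o["opening"],o["grip_force"],o["contact_force"])
T=cam("top");S=cam("side")
np.set_printoptions(precision=0,suppress=True,linewidth=150)
print(np.array([[dep(T,u,v)[2]*1000 for u in range(236,246)] for v in range(233,248)]))
a=S["img"][155:185,280:320]; b=T["img"][225:255,225:265]
cv2.imwrite("pics/s7.png",cv2.resize(np.hstack([a,b])[:,:,::-1],None,fx=10,fy=10,interpolation=cv2.INTER_CUBIC))
E
```

```text
[0.59832681 0.19891882 0.26479261] 0.023889249367176787 7.06310860812664 [ 0.01150698  0.23156408 -1.16524465]
[[ 14.  16.  16.  17.  11.  16.  15.  12.  14.  11.]
 [ 13.  18.  16.  16.  79.  79.  76.  76.  80.  14.]
 [ 17.  19.  98.  96. 100.  78.  77.  80.  77.  83.]
 [102.  99. 102. 101. 101.  89.  80.  78.  81.  78.]
 [ 89.  88.  83.  76.  77.  80.  79.  78.  82.  79.]
 [ 80.  78.  79.  75.  79.  77.  81.  78.  78.  80.]
 [ 76.  79.  80.  85.  82.  81.  82.  82.  83.  81.]
 [ 81.  78.  78.  78.  77.  80.  81.  84.  81.  82.]
 [ 79.  80.  77.  82.  79.  80.  79.  83.  80.  80.]
 [ 73.  80.  78.  78.  79.  77.  75.  82.  81.  78.]
 [ 74.  80.  79. 101.  98.  99.  88.  79.  82.  79.]
 [160. 101.  99.  94. 101.  99.  96.  83.  75.  81.]
 [159.  96.  86.  82.  80.  81.  81.  80.  83.  79.]
 [159.  12.  12.  75.  78.  79.  78.  82.  79.  80.]
 [166.  13.  13.  14.  14.  69.  75.  74.  70.  63.]]
```

View pics/s7.png

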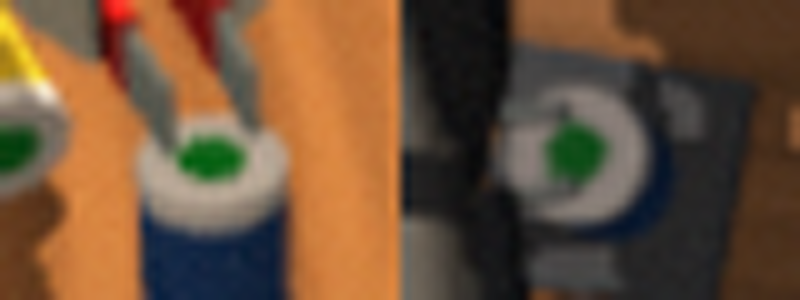

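The tips straddle the dot symmetrically in both views: in the side crop they are at x=170 and x=253 with the dot at 212. I make a last fine trim, lower 1.5 mm, then hold for over two seconds.

Emit:
arm_command --pt "0.4 -0.4 -0.5" --pt "0 0 -0.5" --pt "0 0 -0.5" --pt "0 0 0" --pt "0 0 0" --pt "0 0 0" --pt "0 0 0" --pt "0 0 0" --pt "0 0 0" --pt "0 0 0" --pt "0 0 0" --pt "0 0 0" --pt "0 0 0" --pt "0 0 0" --pt "0 0 0" --spin '[0,0,0,0,0,0,0,0,0,0,0,0,0,0,0]'

```text
time: 22.65
tool_pos: [0.5987, 0.1985, 0.2632]
tool_rot: [3.141, 0.0, 1.745]
contact_force: [0.2, -0.1, -0.4]
opening: 0.0239
grip_force: 7.1
```

Emit:
arm_command --pt "0 0 0" --pt "0 0 0" --pt "0 0 0" --pt "0 0 0" --pt "0 0 0" --pt "0 0 0" --pt "0 0 0" --pt "0 0 0" --pt "0 0 0" --pt "0 0 0" --pt "0 0 0" --pt "0 0 0" --pt "0 0 0" --pt "0 0 0" --pt "0 0 0" --pt "0 0 0" --pt "0 0 0" --pt "0 0 0" --pt "0 0 0" --pt "0 0 0" --spin '[0,0,0,0,0,0,0,0,0,0,0,0,0,0,0,0,0,0,0,0]'

```text
time: 24.65
tool_pos: [0.5987, 0.1985, 0.2632]
tool_rot: [3.142, 0.0, 1.745]
contact_force: [0.6, 0.8, -0.7]
opening: 0.0241
grip_force: 7.1
```

```bash
python3 - <<'E'
from h import *
np.set_printoptions(precision=4,suppress=True)
o=observe(); print(o["time"],o["tool_pos"],o["opening"],o["grip_force"],o["contact_force"])
T=cam("top")
h=hsv(T).astype(int); g=((h[:,:,0]>40)&(h[:,:,0]<85)&(h[:,:,1]>90)&(h[:,:,2]>50)).astype(np.uint8)
for p,ce in blobs(g,(225,225,260,260),4): print(len(p),ce)
d=np.array([[dep(T,u,v)[2]*1000 for u in range(236,246)] for v in range(233,247)]); print(d.round())
E
```

```text
24.65 [0.5987 0.1985 0.2632] 0.024083251325506254 7.063113301992416 [ 0.595   0.8119 -0.7443]
22 [242.0909 239.9091]
[[   8.   14.   12.   18.   17.   12.   15.   16.   15.   16.]
 [  16.   18.   16.   20.   80.   80.   78.   80.   78.   14.]
 [  17.   98.   95.   96.  100.   99.   82.   76.   77.   81.]
 [  96.  101.   96.   99.   94.   93.   78.   77.   78.   75.]
 [  86.   84.   84.   79.   82.   78.   81.   82.   82.   81.]
 [  81.   78.   79.   79.   81.   78.   80.   78.   80.   80.]
 [  79.   80.   79.   80.   75.   81.   80.   79.   82.   80.]
 [  77.   77.   77.   79.   80.   80.   80.   80.   78.   78.]
 [  81.   80.   77.   81.   80.   83.   77.   80.   80.   78.]
 [  83.   74.   79.   78.   77.   84.   76.   80.   79.   78.]
 [  79.   76.   79.   96.   92.   99.   96.   78.   77.   78.]
 [ 158.   98.   95.  102.  101.   90.   92.   76.   78. 1316.]
 [ 164.   89.   88.   81.   78.   78.   82.   75.   77.   78.]
 [ 167.   18.   15.   77.   79.   80.   81.   77.   80.   81.]]
```

The gauge hasn't moved, the gap has held steady and nothing is touching. Handing in.

```bash
python3 -c "from cell import *; print(hand_in())"
```

```text
the job is handed in; nothing more can be done
None
```

I stood the gauge upright and released it, then handed in at 24.7 s with the smaller tweezers held at about a 14 mm tip gap, roughly 2–3 mm above the dot; they had held steady there for over two seconds. The script returned no verdict.

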